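# Hang a sample carrier on a drip board and hold it out over the dish

## Task

Hang the sample carrier by its eye on the peg at the end of the blue board and let go of it. Then take the board by its black handle and slide it straight out, flat on the stand, until the red line across it meets the edge of the stand and the carrier hangs over the dish. The loaded board would tip there, so finish still holding the handle, with the board level; leave the dish, the timer and the beaker where they stand.

Things in the scene. Friction and masses are not known exactly. Their poses are not given: they have to be found in the camera images.
- stand: White-topped riser on four steel legs, fixed to the bench; top 130 mm (x) by 200 mm (y), 130 mm high. Origin under its centre on the bench; z up. Its outward edge is the one on its own -y side (to the robot's right): the board is slid out over that edge, along the stand's -y.
- stand_edge (a point): Middle of the stand's outward edge, at the level of its top, 100 mm from the stand's centre along its -y; axes as the stand's.
- board: Loose blue board 90 (x) by 280 (y) by 10 mm, about 0.36 kg, lying on the stand with 35 to 55 mm over the outward edge. Origin: centre of its underside, z up. From its outer (-y) end, at half its thickness, an 8 mm steel peg stands out 46 mm along -y, level, the last 8 mm bent up so that the tip is 6 mm higher. Near its inner (+y) end stands a black bridge handle.
- board_line (a point): Middle of the 3 mm wide red line across the board, on its underside, 25 mm from the board's origin along its +y, that is 165 mm from its outer end; axes as the board's. In place when it coincides with the stand's outward edge. With the carrier hung the board tips there unless its handle is held down with about 5 N.
- board_handle (a point): Centre of the handle's grip bar: 80 mm long (x), 12 mm thick (y), 20 mm tall, from 32 to 52 mm over the board's underside, on two posts 66 mm apart; 115 mm from the board's origin along +y. Pinch it from above across its 12 mm, between the posts. Axes as the board's.
- peg_seat (a point): Point on the peg's axis 20 mm out from the board's end, where the eye should hang; axes as the board's (peg points along -y).
- carrier: Loose steel sample carrier, about 0.18 kg, 126 mm tall, standing on the bench: a basket 48 (x) by 40 (y) by 26 mm with metal coupons up to 39 mm high; in its middle an upright plate 40 mm wide (x), 8 mm thick (y), with a square eye and a yellow tab on top. Origin: centre of its underside, z up.
- carrier_eye (a point): Centre of the eye, a hole 26 mm wide (x) and 28 mm tall right through the plate along the carrier's y, 78 mm over its underside. When it hangs, the eye's centre lies 10 mm below the peg's axis.
- carrier_tab (a point): Grip point on the yellow tab, 112 mm over the carrier's underside and 34 mm above the eye's centre; the tab is 40 mm wide (x), 8 mm thick (y) and reaches from 92 to 126 mm. Pinch it from above across its 8 mm. Axes as the carrier's.
- dish: Loose clear round dish, 95 mm across, 17 mm high, on the bench where the carrier will hang; origin at the centre of its underside.
- bench_timer: White bench timer standing behind the work, 16 x 66 x 66 mm, a bystander; origin under its centre.
- small_beaker: Small glass beaker, 51 mm across, 58 mm high, a bystander; origin under its centre.
Things that resemble listed ones, but are neither listed nor needed, are in the scene too. Leave any green or turquoise look-alike of the dish alone. Several things have the shape of the carrier; the one meant has the colours described above.

How it is judged (in metres and radians):
On the way:
1. the carrier hangs by its eye on the peg, let go, while the board is not yet slid out (line still more than 60 mm inside the edge) (x of carrier_eye in the frame of peg_seat between -0.013 and 0.013 m and y of carrier_eye in the frame of peg_seat between -0.026 and 0.022 m and z of carrier_eye in the frame of peg_seat between -0.018 and -0.003 m and height (world z) of carrier above 0.03 m and contact force between the arm and carrier below 0.05 N and contact force between board and carrier above 0.5 N and y of board_line in the frame of stand_edge above 0.06 m), for 0.2 s.
At the end, for the whole second after the job is handed in: Fingers on the board (over 1 N); red line within 6 mm of the stand's outward edge, 30 mm of its middle; board straight within 0.15 rad, level within 0.05, on the stand, at rest. Carrier hangs by its eye on the peg, untouched by the arm, nearly still, within 45 mm of the dish's centre, clear of it (x of carrier_eye in the frame of peg_seat between -0.013 and 0.013 m and y of carrier_eye in the frame of peg_seat between -0.026 and 0.022 m and z of carrier_eye in the frame of peg_seat between -0.018 and -0.003 m and height (world z) of carrier above 0.03 m and contact force between the arm and carrier below 0.05 N and contact force between board and carrier above 0.5 N and z of board_line in the frame of stand_edge between -0.005 and 0.006 m and angle between board's own z axis and vertical below 0.05 rad and y of board_line in the frame of stand_edge between -0.006 and 0.006 m and x of board_line in the frame of stand_edge between -0.03 and 0.03 m and angle between the y axis of board and the y axis of stand, either way round below 0.15 rad and contact force between the fingers and board above 1 N and linear speed of board below 0.02 m/s and linear speed of carrier below 0.08 m/s and horizontal distance between carrier and dish below 0.045 m and contact force between carrier and dish below 0.05 N); the arm keeps its last pose, push and grip.
It fails at once if the board tips or is tilted by more than 0.12 rad (angle between board's own z axis and vertical above 0.12 rad).
It fails at once if the board is lifted off the stand by more than 20 mm instead of slid (z of board_line in the frame of stand_edge above 0.02 m).
It fails at once if the dish, the timer or the beaker is shifted by more than 20 mm (distance of any of dish, bench_timer, small_beaker from where it was at the start of the episode above 0.02 m).
It also fails if it takes over 61 s, if anything falls off the work surface, if the arm or the gripper's body presses on something with over 40 N, if the wrist force passes 120 N, or if a joint passes its speed limit or range.

## Robot

A 6-joint arm with a two-finger parallel gripper is mounted at the origin on a cart in front of the work surface, level with it; the furniture and walls round the work are solid. World frame = base frame: x ahead of the robot, y to its left, z up, the work surface at z = 0. Lengths are in mm, angles in degrees, forces in N, time in s.
With the tool pointing down it reaches from about 350 to 850 mm from the base axis. Payload 8.1 kg.
Tool frame: the origin (TCP) lies at the very end of the fingers, on their centre line; the grasp point (between the pads) lies 19 mm behind it (r.grip_point_offset is the distance from the TCP to the grasp point, in mm); z points along the fingers, y is the line along which they close (so a half turn about z gives the same grasp; the last joint's range is limited). The gripper opens to 85 mm and grips with 20 to 120 N. Pads are 22 mm wide; open, the fingers measure 114 mm over their backs; the gripper's body (76 mm by 85 mm) begins 54 mm behind the grasp point. The pads swing forward as they close: fully open they stand 13 mm farther back than shut.
Start: joints at [67.643, 7.471, 85.268, -0, 87.261, -4.893], TCP at [180.04, 572.356, 231.292] pointing down, gripper open.
Joint ranges: [-169.43, 169.43], [-51.17, 129.36], [1.28, 143.12], [-76.62, 256.62], [0, 156.53], [-152.29, 152.29]. Speed limits (degrees/s): [136.94, 136.94, 159.86, 180, 180, 180].

## Interface

Orientations are given as [roll, pitch, yaw] about the fixed x, y, z axes, in that order (R = Rz(yaw) Ry(pitch) Rx(roll)).
In Python, from bench import status, eyes, r gives the robot as it stands.
- The arm moves only by the shell command python3 -m handwheel 'ROWS' [FORCE]. ROWS is a JSON object whose one key "series" holds a list that holds one entry, the list of rows, each a list of 7 numbers: the shift along the tool's x, y, z in cm, then the turn, a rotation vector about the tool's x, y, z in rad, then the opening, from 0 (shut) to 1 (fully open). In form: {"series": [[[tx, ty, tz, rx, ry, rz, claw], ...]]}. A call has 1 to 12 rows; each row is the pose to reach, as a shift and turn from the pose commanded when the call began, along the tool's axes at that moment; what a row does not reach only later rows make up. A row lasts 1/8 s, in which the tool goes at most 62.5 mm and 10.7 degrees, less where a joint would pass 70% of its speed; a pose out of reach is approached as far as the arm can. A call with a gripper value outside its range is refused whole. The fingers move at their own pace and stop on an object; FORCE is the grip in N (left out, the last holds). Time passes only in rows, so rows that repeat a pose let the fingers close. It gives the time, the measured TCP pose, the force, the opening and the grip force at its end, in the units of the state.
- status.sense(): the state, without advancing time (a new reading comes with each control period).
- eyes.snapshot(name): name is "scene" or "top" or "wrist"; returns a dict with "img" (480x640x3 uint8, red, green, blue), "mtx" (3x3 intrinsics, pixels), "R" (3x3) and "t" (3): a world point X has camera coordinates R X + t. Camera axes: x right, y down, z forward; pixel columns grow to the right and rows downward; lengths in mm; the calibration is good to about 2 mm. A picture is of the moment at which its call begins. There is no depth.
- r.hand_in(): hands the job in; it is judged then, once.
The state is a dict: "time": time; "joint_pos": joint angles; "qd": joint speeds; "joint_efforts": joint torques, N m; "tool_pos": TCP position; "tcp_rot": TCP orientation; "ft_force": force on the tool from outside, world axes, zero at the start; "wrist_torque": the same for the moment, N m; "finger_gap": finger opening in mm; "grip_force": force on a finger pad.
Only numpy, scipy, OpenCV 4.12 (cv2) and the standard library are available. Lean on these libraries where they do the work, as an engineer would, in place of code of your own. Each camera call takes 0.05 s, during which the arm holds its last target. There are 200 camera calls.

## Working session

There is one attempt and no reset: what is moved stays moved. The work goes in short steps, Python scripts to look and compute and a shell command to move; the robot and the scene stay as the last step left them, time stands still between calls to the robot, and variables do not carry over. Pictures are saved under pics/ and viewed, at most 10 in all, crops included, and the job is handed in when it is done.

```bash
ls; mkdir -p pics
python3 - <<'E'
from bench import status,eyes,r
import cv2,numpy as np,pickle
print(status.sense(), r.grip_point_offset)
S={}
for n in("scene","top","wrist"):
    s=eyes.snapshot(n);S[n]=s;cv2.imwrite(f'pics/{n}0.png',s["img"][:,:,::-1]); print(n,s["mtx"].tolist(),(-s["R"].T@s["t"]).round(1),s["R"].round(3).tolist())
pickle.dump(S,open('s0.pkl','wb'))
E
```

```text
pics
{'time': 0.0, 'joint_pos': array([ 6.76444661e+01,  7.51480117e+00,  8.53313136e+01, -6.08501988e-04,
        8.72614457e+01, -4.89240716e+00]), 'qd': array([-0.04257184,  0.02002211,  0.00307944, -0.09076545, -0.01621383,
       -0.13389454]), 'joint_efforts': array([-1.24155260e-03, -5.69402719e+01, -5.00550377e+01, -3.40100387e-04,
        1.51835504e-02, -3.52977487e-06]), 'tool_pos': array([179.81570733, 571.83013213, 230.22813903]), 'tcp_rot': array([-1.79892780e+02, -8.56773195e-03,  1.62536895e+02]), 'ft_force': array([ 0.4596367 ,  0.29275156, -0.88597616]), 'wrist_torque': array([ 0.04272838,  0.03728062, -0.03373074]), 'grip_force': 0.0, 'finger_gap': 85.18158077011174} 18.700000000000003
scene [[563.277889703476, 0.0, 325.44554312594045], [0.0, 563.277889703476, 230.3281951692527], [0.0, 0.0, 1.0]] [ 133.8 -953.2  757.7] [[0.877, -0.48, 0.006], [-0.254, -0.474, -0.843], [0.408, 0.738, -0.538]]
top [[582.5360251122254, 0.0, 320.22795661538714], [0.0, 582.5360251122254, 235.93358770401719], [0.0, 0.0, 1.0]] [ 478.7  -82.4 1366.7] [[0.018, -1.0, 0.009], [-0.995, -0.019, -0.099], [0.1, -0.007, -0.995]]
wrist [[371.27692634650003, 0.0, 314.18374896201067], [0.0, 371.27692634650003, 240.10621824346742], [0.0, 0.0, 1.0]] [109.2 593.9 373. ] [[0.301, 0.954, -0.001], [0.913, -0.287, 0.289], [0.275, -0.088, -0.957]]
```

View pics/scene0.png

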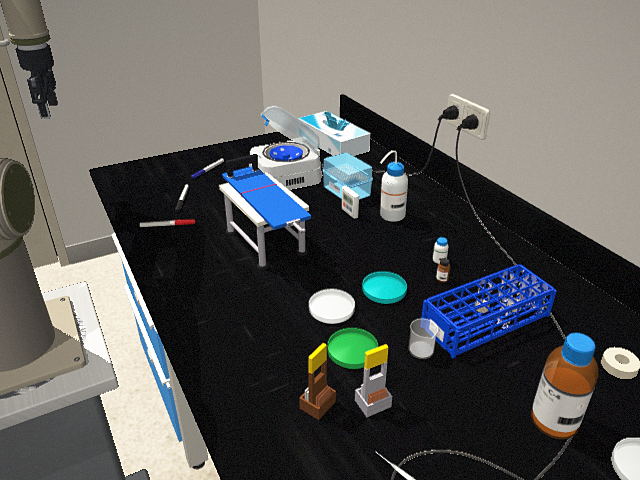

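View pics/top0.png

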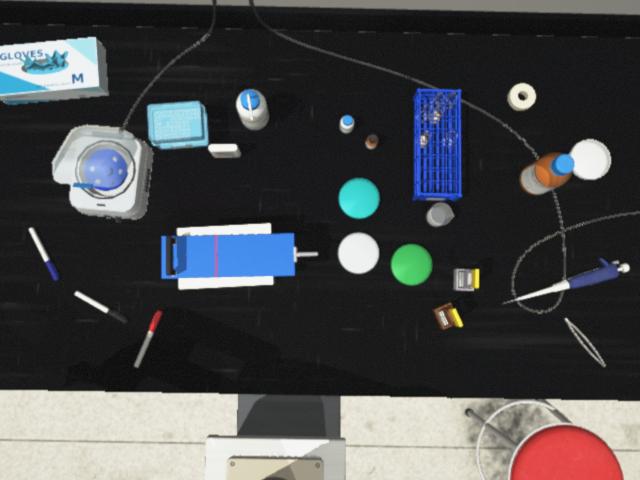

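The scene view shows the steel carrier with the yellow tab at about (375,385) and a brown look-alike at (318,385). In the top view the steel one is at (466,279), the board at (162–295, 233–278) with its peg to (317,254), and the clear dish at (358,253).

```bash
cat > h.py <<'E'
import cv2,numpy as np
def cast(s,uv,z):
    uv=np.atleast_2d(np.asarray(uv,float)); C=-s["R"].T@s["t"]
    d=np.c_[uv,np.ones(len(uv))]@np.linalg.inv(s["mtx"]).T@s["R"]
    return (C+d*((z-C[2])/d[:,2])[:,None])[:,:2]
def tri(obs):
    A=np.zeros((3,3));b=np.zeros(3)
    for s,uv in obs:
        C=-s["R"].T@s["t"];d=s["R"].T@np.linalg.inv(s["mtx"])@np.r_[uv,1.];d/=np.linalg.norm(d)
        P=np.eye(3)-np.outer(d,d);A+=P;b+=P@C
    return np.linalg.solve(A,b)
def blobs(s,lo,hi,roi,amin=15):
    x0,y0,x1,y1=roi;m=np.zeros(s["img"].shape[:2],np.uint8)
    m[y0:y1,x0:x1]=cv2.inRange(cv2.cvtColor(s["img"],cv2.COLOR_RGB2HSV),lo,hi)[y0:y1,x0:x1]
    cs=[c for c in cv2.findContours(m,cv2.RETR_EXTERNAL,cv2.CHAIN_APPROX_NONE)[0] if cv2.contourArea(c)>=amin]
    return m,sorted(cs,key=cv2.contourArea,reverse=True)
def poly(c,e=2): return cv2.approxPolyDP(c,e,True)[:,0]
E
python3 - <<'E'
from h import *
import pickle
S=pickle.load(open('s0.pkl','rb'));T=S['top'];C=S['scene']
Y=((20,150,100),(35,255,255))
m,c=blobs(T,*Y,(450,260,490,295));b=cv2.minAreaRect(c[0]);print('tab top',b,cast(T,cv2.boxPoints(b),126).round(1).tolist())
m,c=blobs(C,*Y,(360,340,395,375));p=cv2.boxPoints(cv2.minAreaRect(c[0]));print('tab scene',p.round(1).tolist(),poly(c[0]).tolist())
m,c=blobs(T,(0,0,60),(180,60,255),(440,260,490,295));p=poly(c[0]);print('basket',p.tolist(),cast(T,p,26).round().tolist())
m,c=blobs(T,(100,150,80),(125,255,255),(155,220,310,290));p=poly(c[0]);print('board',p.tolist(),cast(T,p,140).round(1).tolist(),cv2.minAreaRect(c[0]))
m,c=blobs(T,(0,0,150),(180,70,255),(155,215,300,300));
for k in c[:4]:p=poly(k);print('stand',p.tolist(),cast(T,p,130).round(1).tolist())
m,c=blobs(T,(0,0,90),(180,90,255),(297,240,325,268),5)
for k in c[:2]:print('peg',cv2.minAreaRect(k),cast(T,poly(k,1),137).round(1).tolist())
m,c=blobs(T,(0,0,150),(180,50,255),(330,225,385,280));
(u,v),rr=cv2.minEnclosingCircle(c[0]);print('dish',u,v,rr,cast(T,[(u,v),(u+rr,v)],12))
m,c=blobs(T,(165,120,80),(180,255,255),(200,225,235,285),5)
for k in c:print('line',cv2.minAreaRect(k),cast(T,cv2.minAreaRect(k)[0],140))
im=T["img"][215:300,150:335];cr=cv2.resize(im,None,fx=4,fy=4,interpolation=cv2.INTER_CUBIC)[:,:,::-1]
k=C["img"][330:425,290:400];k=cv2.resize(k,None,fx=2.4,fy=2.4)[:,:,::-1]
o=np.zeros((340+k.shape[0],740,3),np.uint8);o[:340]=cr;o[340:,:k.shape[1]]=k
k=cv2.resize(C["img"][160:270,215:345],None,fx=2.2,fy=2.1)[:,:,::-1][:k.shape[0]];o[340:340+k.shape[0],300:300+k.shape[1]]=k
cv2.imwrite('pics/c1.png',o)
E
```

```text
tab top ((475.5, 278.5), (19.0, 7.0), 90.0) [[538.2, -416.4], [538.5, -431.3], [498.1, -431.0], [497.8, -416.1]]
tab scene [[359.1000061035156, 353.79998779296875], [386.20001220703125, 342.8999938964844], [392.5, 358.79998779296875], [365.3999938964844, 369.6000061035156]] [[386, 344], [365, 352], [366, 368], [386, 361]]
basket [[454, 269], [453, 289], [473, 291], [470, 286], [471, 269]] [[542.0, -402.0], [496.0, -399.0], [493.0, -445.0], [504.0, -438.0], [543.0, -441.0]]
board [[294, 234], [218, 236], [218, 276], [294, 275]] [[604.5, -35.7], [597.2, 124.7], [512.9, 121.7], [517.9, -37.6]] ((256.5, 254.5), (43.0, 77.0), 90.0)
stand [[273, 280], [272, 276], [179, 278], [178, 287], [182, 289], [272, 284]] [[506.9, 6.9], [515.3, 9.2], [507.4, 205.5], [488.4, 206.8], [484.4, 198.2], [498.4, 8.8]]
stand [[270, 224], [177, 228], [177, 234], [270, 233]] [[626.0, 16.5], [613.6, 214.3], [600.7, 213.7], [606.7, 15.9]]
stand [[294, 247], [295, 261], [299, 253]] [[577.7, -35.9], [548.0, -38.7], [565.1, -46.8]]
peg ((307.0, 254.0), (4.0, 20.0), 90.0) [[566.7, -42.8], [558.2, -42.9], [561.1, -85.2], [567.5, -85.0]]
dish 358.0245056152344 252.69155883789062 20.334373474121094 [[ 576.7266493  -180.98679428]
 [ 577.62821728 -228.43888796]]
```

View pics/c1.png

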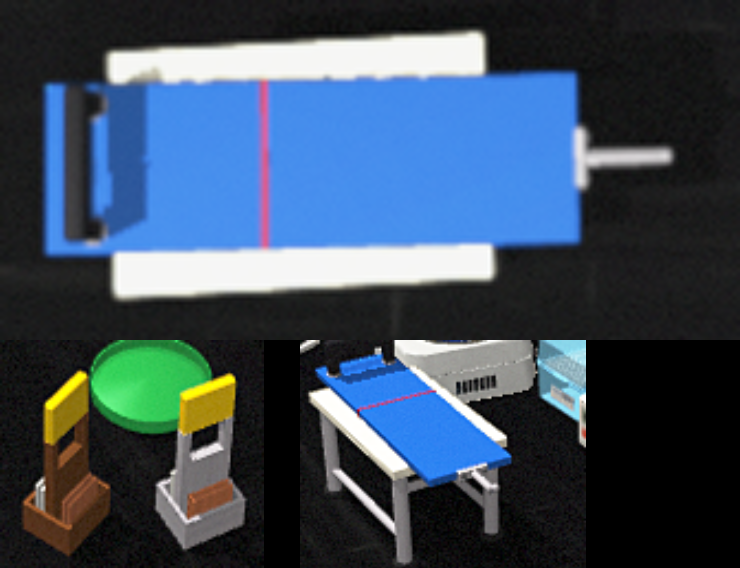

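The crop shows board corners at crop (45,84), (45,255), (578,72), (580,243), and the peg from (585,157) to (672,156). The stand's outward edge runs from (485,33) to (494,277), the handle bar is at x≈75, and the red line is at x≈264.

```bash
python3 - <<'E'
from h import *
import pickle
T=pickle.load(open('s0.pkl','rb'))['top']
f=lambda p,z:cast(T,(np.array(p)+.5)/4-.5+[150,215],z).round(1)
b=f([(45,84),(45,255),(578,72),(580,243)],140);print('board',b.tolist(),'len',np.linalg.norm(b[0]-b[2]),np.linalg.norm(b[0]-b[1]))
e=(b[2]+b[3])/2;i=(b[0]+b[1])/2;d=(e-i)/np.linalg.norm(e-i);print('end',e,'dir',d,'yaw',np.degrees(np.arctan2(d[0],-d[1])),'seat',e+20*d,'centre',(e+i)/2)
s=f([(108,52),(115,298),(485,33),(494,277)],130);print('stand',s.tolist());ie=(s[2]+s[3])/2;ii=(s[0]+s[1])/2;q=(ie-ii)/np.linalg.norm(ie-ii);print('edge',ie,'dir',q,np.degrees(np.arctan2(q[0],-q[1])))
print('peg',f([(585,157),(672,156)],138).tolist(),'line',f([(264,81),(265,246)],140).tolist(),'handle',f([(75,90),(75,238)],182).tolist())
# final carrier position
L=e-165*d; print('line pos',L,'dist to edge along q',(ie-L)@q,'final seat',e+20*d+q*((ie-L)@q))
E
python3 -m handwheel '{"series": [[[0,0,0,0,0,0,0.6],[0,0,0,0,0,0,0.6]]]}' 40
```

```text
board [[595.7, 245.2], [505.7, 241.1], [607.5, -35.9], [517.2, -39.0]] len 281.3475608566742 90.09334048640893
end [562.35 -37.45] dir [ 0.04148244 -0.99913923] yaw 2.377450796704887 seat [563.17964876 -57.43278466] centre [556.525 102.85 ]
stand [[614.4, 215.1], [484.0, 205.9], [628.5, 14.7], [498.7, 6.4]]
edge [563.6   10.55] dir [ 0.07183196 -0.99741675] 4.119215964450783
peg [[562.6, -40.5], [564.0, -86.4]] line [[599.5, 129.8], [512.5, 126.2]] handle [[588.9, 218.6], [513.6, 215.2]]
line pos [555.50539775 127.40797348] dist to edge along q 117.13755104981578 final seat [ 571.59386909 -174.26773989]
time: 0.4
tool_pos: [180.0, 572.3, 231.1]
tcp_rot: [-180.0, -0.0, 162.5]
ft_force: [-0.2, -0.5, 0.7]
finger_gap: 52.2
grip_force: 0.0
```

```bash
python3 -m handwheel '{"series": [[[-19.1,-24,-1,0,0,-0.13,0.6],[-19.1,-24,-1,0,0,-0.13,0.6],[-19.1,-24,-1,0,0,-0.27,0.6],[-19.1,-24,-1,0,0,-0.27,0.6],[-38.2,-48,-1,0,0,-0.27,0.6],[-38.2,-48,-1,0,0,-0.27,0.6],[-38.2,-48,-1,0,0,-0.27,0.6],[-38.2,-48,-1,0,0,-0.27,0.6],[-38.2,-48,-1,0,0,-0.27,0.6],[-38.2,-48,-1,0,0,-0.27,0.6],[-38.2,-48,-1,0,0,-0.27,0.6],[-38.2,-48,-1,0,0,-0.27,0.6]]]}' 40
```

```text
time: 1.9
tool_pos: [400.2, -0.1, 241.3]
tcp_rot: [180.0, -0.0, 177.9]
ft_force: [-0.4, 0.6, 1.1]
finger_gap: 51.2
grip_force: 0.0
```

```bash
python3 -m handwheel '{"series": [[[-13.3,-42.2,0,0,0,0,0.6],[-13.3,-42.2,0,0,0,0,0.6],[-13.3,-42.2,0,0,0,0,0.6],[-13.3,-42.2,0,0,0,0,0.6],[-13.3,-42.2,0,0,0,0,0.6],[-13.3,-42.2,0,0,0,0,0.6],[-13.3,-42.2,0,0,0,0,0.6],[-13.3,-42.2,0,0,0,0,0.6],[-13.3,-42.2,0,0,0,0,0.6],[-13.3,-42.2,0,0,0,0,0.6]]]}'
python3 - <<'E'
from h import *
from bench import eyes,status
W=eyes.snapshot("wrist");cv2.imwrite('pics/w1.png',W["img"][:,:,::-1])
m,c=blobs(W,(20,150,80),(35,255,255),(0,0,640,480),60)
for k in c:
    b=cv2.minAreaRect(k);p=cv2.boxPoints(b);print(b,poly(k,3).tolist(),cast(W,poly(k,3),126).round(1).tolist())
E
```

```text
time: 3.15
tool_pos: [519.4, -424.6, 242.3]
tcp_rot: [-180.0, 0.1, 178.1]
ft_force: [0.2, 0.5, -0.2]
finger_gap: 51.2
grip_force: 0.0
((366.9422607421875, 109.39697265625), (63.91016387939453, 18.757009506225586), 66.4477310180664) [[359, 78], [349, 91], [368, 135], [379, 139], [386, 135], [363, 79]] [[415.6, -392.5], [423.2, -399.0], [451.2, -386.4], [454.0, -379.0], [451.6, -374.4], [416.3, -390.0]]
```

View pics/w1.png

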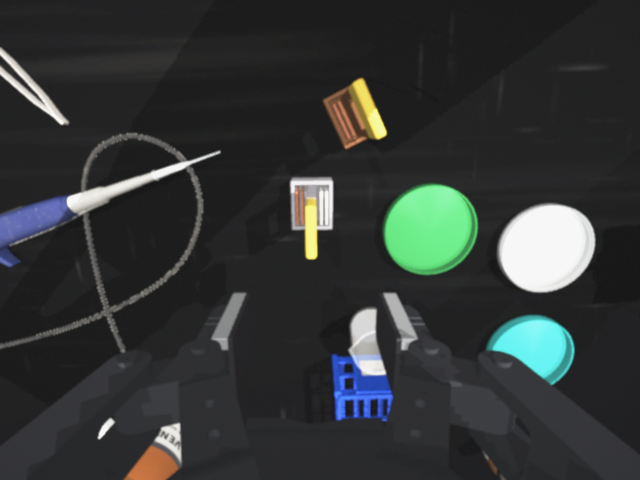

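The wrist view shows the steel carrier with its tab from (311,198) to (311,258), nearly aligned with the tool. The brown one is at (368,110).

Run:
```python
from h import *
from bench import eyes,status
W=eyes.snapshot("wrist")
m,c=blobs(W,(15,120,80),(40,255,255),(295,185,330,270),20)
k=c[0];print(cv2.minAreaRect(k),cast(W,poly(k,1.5),126).round(1).tolist(),poly(k,1.5).tolist())
m,c=blobs(W,(0,0,110),(180,60,255),(280,170,340,235),20)
for k in c[:3]: print(poly(k,2).tolist(),cast(W,poly(k,2),26).round(1).tolist())
print(status.sense()['tool_pos'])
```

```text
((310.5, 229.0), (60.0, 13.0), 90.0) [[493.2, -428.5], [499.5, -431.6], [515.0, -430.8], [516.5, -432.3], [536.4, -432.4], [538.1, -431.0], [538.3, -425.1], [536.7, -423.5], [516.0, -423.6], [535.1, -424.2], [536.7, -425.8], [534.9, -430.9], [498.9, -429.5], [499.1, -423.8], [494.1, -423.6]] [[308, 199], [304, 208], [306, 229], [304, 231], [305, 257], [307, 259], [315, 259], [317, 257], [316, 230], [316, 255], [314, 257], [307, 255], [307, 207], [315, 207], [315, 200]]
[[330, 177], [291, 180], [293, 229], [304, 229], [304, 225], [300, 223], [302, 186], [305, 202], [308, 197], [317, 200], [317, 228], [332, 229], [333, 181]] [[491.1, -408.9], [492.7, -446.5], [541.6, -447.0], [542.0, -436.0], [537.9, -435.8], [535.7, -439.7], [498.9, -436.2], [514.6, -433.9], [509.8, -430.8], [513.0, -422.1], [541.4, -423.0], [542.9, -408.0], [495.0, -406.1]]
[ 519.23553019 -425.01425088  242.60240901]
```

```bash
python3 -m handwheel '{"series": [[[0.07,-0.25,5,0,0,0,0.6],[0.07,-0.25,10,0,0,0,0.6],[0.07,-0.25,14.7,0,0,0,0.6],[0.07,-0.25,14.7,0,0,0,0.6],[0.07,-0.25,14.7,0,0,0,0.6],[0.07,-0.25,14.7,0,0,0,0],[0.07,-0.25,14.7,0,0,0,0],[0.07,-0.25,14.7,0,0,0,0],[0.07,-0.25,14.7,0,0,0,0],[0.07,-0.25,14.7,0,0,0,0],[0.07,-0.25,14.7,0,0,0,0]]]}' 50
```

```text
time: 4.62
tool_pos: [518.8, -429.3, 96.1]
tcp_rot: [-179.9, 0.1, 178.0]
ft_force: [0.1, 1.9, 6.1]
finger_gap: 7.3
grip_force: 50.5
```

```bash
python3 -m handwheel '{"series": [[[0,0,-3,0,0,0,0],[0,0,-6.5,0,0,0,0],[0,0,-6.5,0,0,0,0],[-0.8,6,-6.5,0,0,-0.03,0],[-1.6,12,-6.5,0,0,-0.077,0],[-2.4,18,-6.5,0,0,-0.077,0],[-3.1,24,-6.5,0,0,-0.077,0],[-3.45,28.8,-6.5,0,0,-0.077,0],[-3.45,28.8,-6.5,0,0,-0.077,0],[-3.45,28.8,-6.5,0,0,-0.077,0],[-3.45,28.8,-6.5,0,0,-0.077,0]]]}'
python3 - <<'E'
from h import *
from bench import eyes,status
import pickle
S={n:eyes.snapshot(n) for n in("top","scene","wrist")};pickle.dump(S,open('s1.pkl','wb'))
print(status.sense()['tool_pos'],status.sense()['ft_force'])
cr=lambda n,a,b,c,d:cv2.resize(S[n]["img"][b:d,a:c],(390,390))[:,:,::-1]
cv2.imwrite('pics/c2.png',np.hstack([cr("scene",270,150,370,250),cr("top",270,205,370,305)]))
cv2.imwrite('pics/w2.png',S["wrist"]["img"][:,:,::-1])
E
```

```text
time: 6.0
tool_pos: [562.0, -143.6, 158.8]
tcp_rot: [-180.0, -0.0, -177.7]
ft_force: [-0.1, 0.1, -0.6]
finger_gap: 7.6
grip_force: 49.9
[ 562.14311094 -143.50512135  159.11779455] [-8.22431764e-04  3.98247118e-01 -1.97447383e+00]
```

View pics/c2.png

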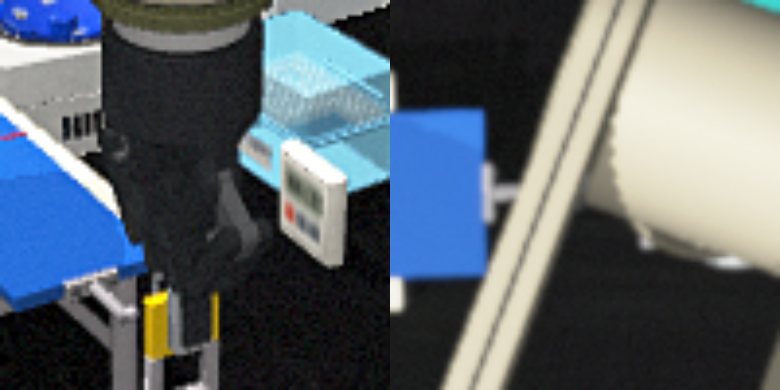

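View pics/w2.png

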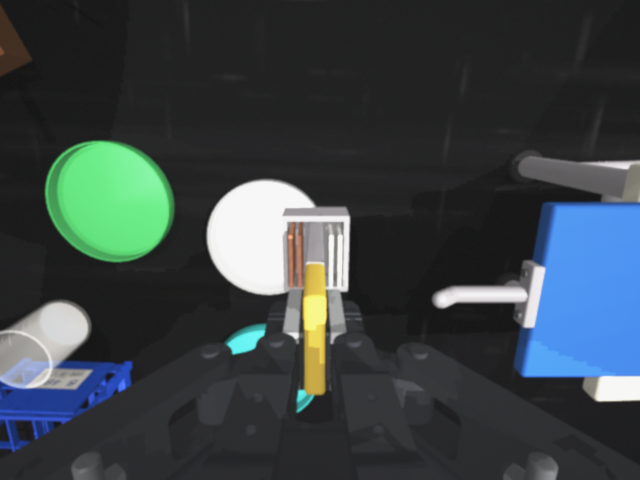

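The wrist view shows the peg from its tip (441,299) to the bracket (525,295), with the gripped tab at column 315 and the carrier upright.

Run:
```python
from h import *
import pickle
W=pickle.load(open('s1.pkl','rb'))["wrist"]
print('peg base/mid',cast(W,[(525,295),(470,295)],135).round(1).tolist(),'tip',cast(W,[(437,299)],142).round(1))
print('board end corners z140',cast(W,[(546,203),(523,377)],140).round(1).tolist(),'lower z130',cast(W,[(515,376)],130))
m,c=blobs(W,(15,120,60),(40,255,255),(295,255,335,400),20)
p=poly(c[0],2);print(p.tolist(),'tab@153+top z',cast(W,p,190).round(1).tolist())
print('basket top',cast(W,[(284,215),(348,215),(284,290),(347,290)],89).round(1).tolist())
```

```text
peg base/mid [[562.3, -40.2], [563.4, -67.2]] tip [[562.9 -85.8]]
board end corners z140 [[515.6, -43.2], [605.7, -35.1]] lower z130 [[612.48073739 -32.67170233]]
[[311, 264], [306, 267], [302, 299], [304, 387], [308, 393], [320, 395], [325, 391], [326, 292], [323, 267]] tab@153+top z [[529.7, -146.2], [530.8, -147.8], [542.1, -148.7], [576.5, -146.9], [579.0, -145.4], [579.7, -141.1], [577.9, -139.4], [539.3, -140.9], [530.6, -142.3]]
basket top [[537.5, -162.5], [536.0, -125.0], [585.4, -161.7], [583.8, -122.5]]
```

```bash
python3 -m handwheel '{"series": [[[-0.3,1.5,0.25,0,0,0,0],[-0.3,3,0.25,0,0,0,0],[-0.45,4.5,0.25,0,0,0,0],[-0.5,6,0.25,0,0,0,0],[-0.55,7,0.25,0,0,0,0],[-0.55,8,0.25,0,0,0,0],[-0.55,8,0.25,0,0,0,0],[-0.55,8,0.25,0,0,0,0],[-0.55,8,0.25,0,0,0,0]]]}'
python3 - <<'E'
from h import *
from bench import eyes,status
W=eyes.snapshot("wrist");C=eyes.snapshot("scene")
a=cv2.resize(C["img"][170:270,260:360],(440,440));cv2.imwrite('pics/c3.png',np.hstack([a,cv2.resize(W["img"][150:410,230:450],(355,440))])[:,:,::-1][:,:795])
E
```

```text
time: 7.28
tool_pos: [564.5, -62.7, 156.8]
tcp_rot: [-180.0, -0.0, -177.6]
ft_force: [-0.7, -0.5, -1.5]
finger_gap: 7.1
grip_force: 49.9
```

View pics/c3.png

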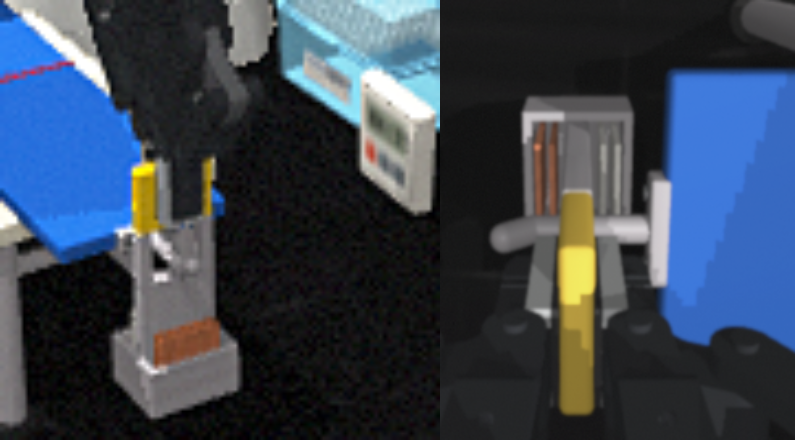

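The peg passes through the eye with no contact forces, and the plate sits about halfway along it. I'll lower and release.

```bash
python3 -m handwheel '{"series": [[[0,0,0.4,0,0,0,0],[0,0,0.8,0,0,0,0],[0,0,1.2,0,0,0,0],[0,0,1.2,0,0,0,0],[0,0,1.2,0,0,0,0]]]}'
python3 -m handwheel '{"series": [[[0,0,0,0,0,0,0.05],[0,0,0,0,0,0,0.1],[0,0,0,0,0,0,0.15],[0,0,0,0,0,0,0.2],[0,0,0,0,0,0,0.2],[0,0,0,0,0,0,0.2]]]}'
```

```text
time: 8.0
tool_pos: [564.5, -62.2, 144.8]
tcp_rot: [180.0, -0.0, -177.6]
ft_force: [-0.4, -0.3, -2.4]
finger_gap: 7.1
grip_force: 49.9
time: 8.75
tool_pos: [564.5, -62.2, 144.8]
tcp_rot: [-180.0, 0.0, -177.6]
ft_force: [0.4, 0.5, -0.1]
finger_gap: 17.0
grip_force: 0.0
```

```bash
python3 -m handwheel '{"series": [[[0,0,-0.5,0,0,0,0.22],[0,0,-1,0,0,0,0.22],[0,0,-2,0,0,0,0.22],[0,0,-3,0,0,0,0.22],[0,0,-4,0,0,0,0.22],[0,0,-6,0,0,0,0.3],[0,0,-10,0,0,0,0.4],[0,0,-10,0,0,0,0.4],[0,0,-10,0,0,0,0.4]]]}'
python3 - <<'E'
from h import *
from bench import eyes,status
W=eyes.snapshot("wrist");C=eyes.snapshot("scene")
a=cv2.resize(C["img"][150:270,220:340],(440,440));cv2.imwrite('pics/c4.png',np.hstack([a,cv2.resize(W["img"][150:410,230:450],(355,440))])[:,:,::-1])
E
```

```text
time: 9.88
tool_pos: [564.6, -62.2, 245.5]
tcp_rot: [-180.0, 0.1, -177.6]
ft_force: [-0.6, -0.0, -0.7]
finger_gap: 34.2
grip_force: 0.0
```

View pics/c4.png

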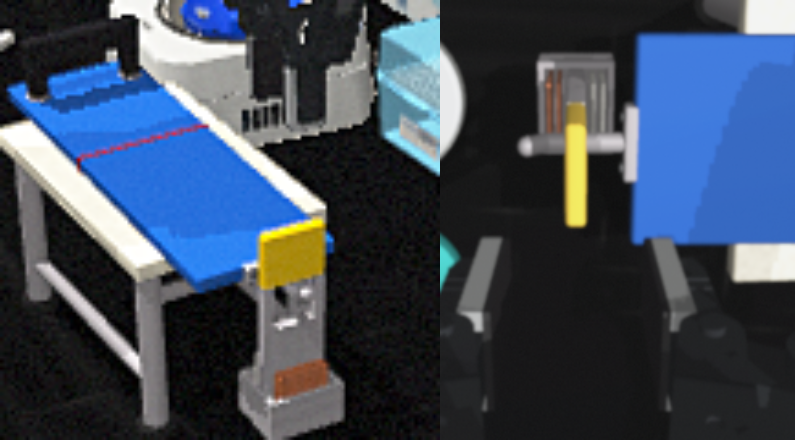

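The carrier hangs on the straight part of the peg, let go and still. Next is the handle.

```bash
python3 -m handwheel '{"series": [[[0,6,0,0,0,0,0.5],[0,12,0,0,0,0,0.5],[0,18,0,0,0,0,0.5],[0.1,24,0,0,0,0,0.5],[0.17,28,0,0,0,0,0.5],[0.17,28,0,0,0,0,0.5],[0.17,28,0,0,0,0,0.5],[0.17,28,0,0,0,0,0.5]]]}'
python3 - <<'E'
from h import *
from bench import eyes,status
import pickle
W=eyes.snapshot("wrist");T=eyes.snapshot("top");pickle.dump((W,T),open('s2.pkl','wb'));print(status.sense()['tool_pos'])
cv2.imwrite('pics/w5.png',np.hstack([W["img"][60:440,150:520],cv2.resize(T["img"][215:310,150:257],(428,380))])[:,:,::-1])
E
```

```text
time: 10.98
tool_pos: [551.0, 216.2, 244.4]
tcp_rot: [-180.0, -0.0, -177.7]
ft_force: [0.5, 0.1, 0.1]
finger_gap: 42.8
grip_force: 0.0
[551.18433714 216.25333079 244.71264722]
```

View pics/w5.png

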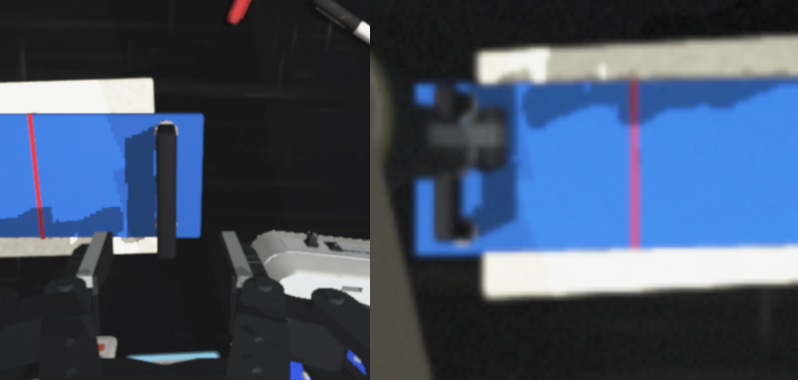

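The wrist view shows the handle bar at crop columns 158–175, rows 122–257, between the open fingers.

Run:
```python
from h import *
import pickle
W,T=pickle.load(open('s2.pkl','rb'))
o=[150,60]
print('bar top corners',cast(W,np.array([(159,130),(175,130),(158,257),(175,257)])+o,182).round(1).tolist())
print('board inner end',cast(W,np.array([(204,115),(201,237)])+o,140).round(1).tolist())
print('line top',cast(W,np.array([(31,115),(42,237)])+o,140).round(1).tolist())
```

```text
bar top corners [[509.9, 211.4], [509.5, 220.3], [588.3, 213.6], [587.9, 224.1]]
board inner end [[505.5, 240.4], [593.6, 244.5]]
line top [[510.1, 126.3], [598.3, 128.7]]
```

```bash
python3 -m handwheel '{"series": [[[0.15,0.12,4,0,0,0,0.5],[0.15,0.12,8,0,0,0,0.5],[0.15,0.12,9,0,0,0,0.5],[0.15,0.12,9,0,0,0,0.5],[0.15,0.12,9,0,0,0,0.3],[0.15,0.12,9,0,0,0,0.2],[0.15,0.12,9,0,0,0,0.15],[0.15,0.12,9,0,0,0,0],[0.15,0.12,9,0,0,0,0],[0.15,0.12,9,0,0,0,0],[0.15,0.12,9,0,0,0,0]]]}' 60
```

```text
time: 12.45
tool_pos: [550.4, 218.2, 156.4]
tcp_rot: [-180.0, 0.1, -177.6]
ft_force: [-0.3, -4.2, 6.3]
finger_gap: 11.1
grip_force: 59.8
```

```bash
python3 -m handwheel '{"series": [[[0,-0.3,0,0,0,0,0],[-0.03,-1,0,0,0,0,0],[-0.06,-2,0,0,0,0,0],[-0.1,-3,0,0,0,0,0],[-0.13,-4,0,0,0,0,0],[-0.16,-5,0,0,0,0,0],[-0.19,-6,0,0,0,0,0],[-0.22,-7,0,0,0,0,0],[-0.25,-8,0,0,0,0,0],[-0.27,-8.6,0,0,0,0,0],[-0.28,-9,0,0,0,0,0],[-0.28,-9,0,0,0,0,0]]]}'
python3 -m handwheel '{"series": [[[0,-0.5,0,0,0,0,0],[-0.03,-1,0,0,0,0,0],[-0.04,-1.5,0,0,0,0,0],[-0.05,-2,0,0,0,0,0],[-0.05,-2,0,0,0,0,0],[-0.05,-2,0,0,0,0,0]]]}'
python3 - <<'E'
from h import *
from bench import eyes,status
import pickle
T=eyes.snapshot("top");W=eyes.snapshot("wrist");C=eyes.snapshot("scene");pickle.dump((W,T,C),open('s3.pkl','wb'))
a=cv2.resize(T["img"][210:300,250:310],(300,450));b=cv2.resize(C["img"][170:320,220:360],(480,450))
cv2.imwrite('pics/c6.png',np.hstack([a,b])[:,:,::-1])
E
```

```text
time: 13.95
tool_pos: [556.9, 130.2, 156.4]
tcp_rot: [179.9, 0.2, -177.6]
ft_force: [-0.0, 5.4, 5.8]
finger_gap: 11.1
grip_force: 59.7
time: 14.7
tool_pos: [558.4, 110.5, 156.6]
tcp_rot: [179.9, 0.2, -177.5]
ft_force: [-0.0, 6.2, 6.3]
finger_gap: 10.8
grip_force: 59.9
```

View pics/c6.png

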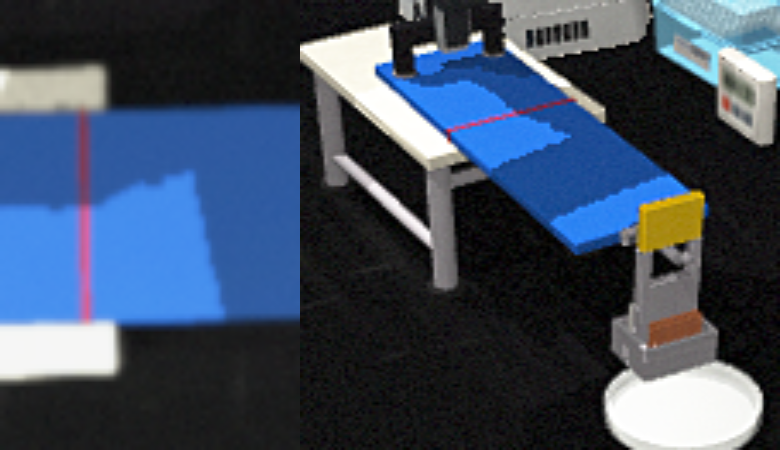

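The top crop shows the line at about x=85 and the stand edge running from (105,67) to (117,377), so it has a little further to go. The scene half shows the carrier hanging over the dish.

```bash
cat > m.py <<'E'
from h import *
def meas(T):
    I=T["img"].astype(float);pts=[]
    for v in range(234,274):
        row=I[v,258:278];w=np.clip(row[:,0]-.62*row[:,1]-0,0,None)*(row[:,0]>row[:,1]+15)
        if w.sum()>30:pts.append((258+(w*np.arange(20)).sum()/w.sum(),v))
    L=cast(T,pts,140);a=np.polyfit(L[:,0],L[:,1],1)
    E=[]
    for v in [*range(225,230),*range(277,283)]:
        g=I[v,255:285].mean(1);hi,lo=g[:8].mean(),g[-6:].mean()
        k=np.where(g<(hi+lo)/2)[0][0];f=k-1+(g[k-1]-(hi+lo)/2)/(g[k-1]-g[k]);E.append((255+f,v))
    E=cast(T,E,130);b=np.polyfit(E[:,0],E[:,1],1)
    x=L[:,0].mean();print('n',len(pts),'line',a,'edge',b,'at x',x.round(1),'line y %.1f edge y %.1f (mid x %.1f)'%(np.polyval(a,x),np.polyval(b,x),E[:,0].mean()))
E
python3 - <<'E'
from m import *
import pickle
W,T,C=pickle.load(open('s3.pkl','rb'));meas(T)
E
```

```text
n 40 line [0.0324978 3.0458098] edge [  0.07361962 -30.69131111] at x 562.1 line y 21.3 edge y 10.7 (mid x 558.7)
```

```bash
python3 -m handwheel '{"series": [[[0,-0.3,0,0,0,0,0],[-0.02,-0.6,0,0,0,0,0],[-0.03,-0.85,0,0,0,0,0],[-0.03,-1.02,0,0,0,0,0],[-0.03,-1.02,0,0,0,0,0],[-0.03,-1.02,0,0,0,0,0],[-0.03,-1.02,0,0,0,0,0],[-0.03,-1.02,0,0,0,0,0]]]}'
python3 - <<'E'
from m import *
from bench import eyes
for i in range(3):meas(eyes.snapshot("top"))
E
```

```text
time: 15.85
tool_pos: [559.2, 100.9, 156.9]
tcp_rot: [179.8, 0.2, -177.5]
ft_force: [-0.4, 7.2, 7.6]
finger_gap: 10.7
grip_force: 60.0
n 40 line [  0.05404628 -18.52955748] edge [  0.07389212 -30.82105981] at x 562.3 line y 11.9 edge y 10.7 (mid x 558.7)
n 40 line [  0.05408013 -18.55002342] edge [  0.07376193 -30.75706374] at x 562.3 line y 11.9 edge y 10.7 (mid x 558.7)
n 40 line [  0.05401009 -18.51041619] edge [  0.07393582 -30.85240643] at x 562.3 line y 11.9 edge y 10.7 (mid x 558.7)
```

```bash
python3 -m handwheel '{"series": [[[0,-0.1,0.03,0,0,0,0],[0,-0.1,0.03,0,0,0,0],[0,-0.1,0.03,0,0,0,0],[0,-0.1,0.03,0,0,0,0],[0,-0.1,0.03,0,0,0,0],[0,-0.1,0.03,0,0,0,0],[0,-0.1,0.03,0,0,0,0],[0,-0.1,0.03,0,0,0,0],[0,-0.1,0.03,0,0,0,0],[0,-0.1,0.03,0,0,0,0],[0,-0.1,0.03,0,0,0,0],[0,-0.1,0.03,0,0,0,0]]]}'
python3 - <<'E'
from m import *
from bench import eyes,r
S=[]
for i in range(3):
    meas(eyes.snapshot("top")) if i==1 else None
    C=eyes.snapshot("scene");m,c=blobs(C,(20,150,100),(35,255,255),(300,190,370,290));k=cv2.moments(c[0]);print(k['m10']/k['m00'],k['m01']/k['m00'])
print(r.hand_in())
E
```

```text
time: 17.5
tool_pos: [559.3, 100.2, 156.8]
tcp_rot: [179.8, 0.2, -177.5]
ft_force: [-1.5, 9.4, 8.0]
finger_gap: 11.0
grip_force: 60.2
330.42105263157896 246.12781954887217
n 40 line [  0.03832973 -10.56176554] edge [  0.07402289 -30.90173467] at x 562.3 line y 11.0 edge y 10.7 (mid x 558.7)
330.45408805031445 246.12452830188678
330.45408805031445 246.12452830188678
the job is handed in; nothing more can be done
None
```

I handed the job in at about 17.5 s of the 61 s allowed, and the hand-in returned no verdict. The carrier was hanging still on the peg over the dish, the red line measured about 0.3 mm from the stand's edge, and the gripper was still holding the handle with the board level.

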